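Ram the cell home and try the camera stick

ROBOT

A 7-joint arm with a two-finger parallel gripper is mounted at the origin on the work surface. World frame = base frame: x ahead of the robot, y to its left, z up, the work surface at z = 0. Lengths are in m, angles in rad, forces in N, time in s.
With the tool pointing down it reaches from about 0.4 to 0.85 m from the base axis. Payload 6.9 kg.
Tool frame: the origin (TCP) lies midway between the tips of the shut fingers; the grasp point (between the pads) lies behind it (ctrl.pinch_z is the z of the grasp point in the tool frame, in m); z points along the fingers, y is the direction in which the jaws open and shut (so a half turn about z gives the same grasp; the last joint's range is limited). The gripper opens to 85 mm and grips with 20 to 120 N. Pads are 22 mm wide; open, the fingers measure 114 mm over their backs; the gripper's body (76 mm by 85 mm) begins 54 mm behind the grasp point. The pads swing forward as they close: fully open they stand 13 mm farther back than shut.
Start: joints at [1.28, 0.507, -0.238, 1.5, 0.126, 1.149, -0.155], TCP at [0.241, -0.577, 0.231] pointing down, gripper open.
Joint ranges: [-3.08, 3.08], [-0.24, 2.05], [-1.43, 1.35], [0, 2.5], [-1.52, 4.66], [0.17, 1.96], [-2.89, 2.89]. Speed limits (rad/s): [2.39, 2.39, 3.14, 3.14, 3.14, 3.14, 3.14].

INTERFACE

Orientations are given as a unit quaternion [w, x, y, z].
In Python, from station import ctrl, get_state, vision, ticket, models gives the robot as it stands. Calls block until the motion is done:
- ctrl.movep(position, orientation): joint-space move of the TCP to a pose.
- ctrl.movel(position, frame=None, max_speed=0.15): straight line of the TCP; frame=None keeps the orientation; max_speed is the mean speed in m/s.
- ctrl.set_joints(angles): joint-space move.
- ctrl.ungrasp() and ctrl.close_gripper(force=None): open the fingers fully, or close them until they stop; force is the grip in N (None keeps the last).
- ctrl.pause(seconds).
- ctrl.ik(position, orientation): joint angles nearest the present ones, or None.
- get_state(): the state.
- vision.grab_frame(name): name is "side" or "top"; returns (picture, depth): 420x560x3 uint8, blue, green, red; 420x560 float32, m along the optical axis (not along the pixel's ray), 0 where there is no reading.
- vision.camera_info(name): a dict with "mtx" (3x3 intrinsics, pixels), "dist_coeffs" ([k1, k2, p1, p2, k3] as OpenCV has them; the pictures are not rectified), "R" (3x3) and "t" (3): a world point X has camera coordinates R X + t. Camera axes: x right, y down, z forward; pixel columns grow to the right and rows downward; lengths in m; the calibration is good to about 2 mm. A picture is of the moment at which its call begins. camera_info takes no time and is no camera call.
A pose or a line that the arm cannot do raises ctrl.Unreachable and nothing moves.
- ticket.close_job(): hands the job in, once; it reports no verdict.
Trained networks look in the newest picture that a camera, given by its name, has taken for a name from the list of things; names that differ only in an ending like _2 or _b are one class to them, and where a whole thing is asked for, a point or a joint stands for the part that bears it (a point fixed in the world has none). Each returns a list of dicts, best first, with "p" (0 to 1); they miss things now and then, are a little off and sometimes report something else, mostly with a low value. They report only what shows in the picture. A call takes as long as a camera call. They do not tell look-alikes from the thing itself.
- models.recognise(camera, target): "point" ([column, row] in pixels, amid what is visible of it).
- models.masks_of(camera, target): "mask" (420x560 bool, what is visible of it) and "point" ([column, row] in pixels, amid what is visible of it).
The state is a dict: "time": time; "qpos": joint angles; "qd": joint speeds; "tau": joint torques, N m; "tcp_pos": TCP position; "eef_rot": TCP orientation; "contact_force": force on the tool from outside, world axes, zero at the start; "wrist_torque": the same for the moment, N m; "width": finger opening in m.
Only numpy, scipy, OpenCV 4.12 (cv2) and the standard library are available. Lean on these libraries where they do the work, as an engineer would, in place of code of your own. Each camera call takes 0.05 s, during which the arm holds its last target. There are 200 camera calls.

TASK

Get the camera controller on the desk working: with the wooden rod, push the cell in the controller's tube firmly down until it bottoms out and keep it pressed for a moment, then put the rod back upright in its stand. After that, gently tilt the control stick sideways towards the camera (never to the other side) right up to its stop, hold it there for two seconds, and let it spring back. Leave everything else on the desk where it is.

Things in the scene. Friction and masses are not known exactly. Their poses are not given: they have to be found in the camera images.
- console: the camera controller, fixed: white box 180 (its x) x 140 (its y) x 45 mm tall, origin at the centre of its underside. On its top: the stick at x = -45 mm and the clear tube at x = +50 mm, both at y = 0. Its x axis points roughly away from the robot (yaw within 0.3 rad)
- stick_ball (a point): centre of the stick's black ball, 26 mm across, on a steel shaft 10 mm thick. At rest it stands 110 mm above the desk and 65 mm above the stick's pivot, which lies in the console's top face
- stick: the control stick (shaft and ball), origin at the pivot, z up the shaft. It tilts four ways and springs back to upright: 0.5 N m per rad, so about 3 N sideways at the ball at full tilt, then a hard stop. Keep pushes on it below 25 N
- stick_side (a joint): sideways tilt of the stick, rad: 0 upright, positive leans towards the console's +y, stops at +0.42 and -0.42. The way to tilt it is the side (console +y or -y) on which the camera stands
- stick_fore (a joint): fore and aft tilt of the stick, rad: 0 upright, positive leans towards the console's +x, stops at +0.42 and -0.42; not wanted here (keep it within about 0.15)
- tube_mouth (a point): centre of the open upper end of the clear upright tube, 115 mm above the desk; bore 20 mm, outside 26 mm
- cell_top (a point): centre of the upper face of the cell in the tube (a grey round cell 18 mm across, 65 mm long); 14 mm below the mouth at joint 0, 40 mm below it when home, too deep for fingers
- cell: the cell, origin at the centre of its lower face
- cell_slide (a joint): how far the cell has gone down the tube, m: 0 to 0.026 (bottomed out); it starts between 0 and 0.010. It sticks in the tube with about 4 N and stays where it is left; press it home with about 8 to 20 N (damage above 40 N)
- rod: plain wooden rod, loose, about 60 g, upright in the stand at the start: shaft 12 mm thick and 100 mm long, then a handle 22 mm thick and 45 mm long at the top; 145 mm long in all. Origin at the centre of its lower end, z up the rod
- stand: wooden block 60 x 60 x 60 mm, fixed, origin at the centre of its underside; in its top a round hole 16 mm wide and 50 mm deep with a 3 mm chamfer, so that the rod's lower end rests 10 mm above the desk
- camera: small white desk camera: box head 50 x 62 x 55 mm on a thin post with a round foot 68 mm wide, 148 mm tall in all, lens to its -x; loose
- speaker: round fabric speaker, 72 mm wide, 100 mm tall; loose bystander
- pen_pot: round dark steel pot 68 mm wide, 100 mm tall, with pens in it reaching 160 mm; loose bystander
- power_brick: black power supply, 95 x 55 x 32 mm tall; loose bystander
- power_bank: dark brown power bank, 140 x 70 x 24 mm tall; loose bystander
- tape_roll: roll of clear tape lying flat, 80 mm across, 20 mm tall; loose bystander
- stapler: stapler, 130 x 34 x 46 mm tall; loose bystander
- pocket_fan: hand-held fan lying flat, round head 80 mm with a 110 mm handle to its -x, 24 mm tall; loose bystander
Not all that is in view belongs to the job. Leave any green or yellow look-alike of the camera alone.

How it is judged:
By the outcome, as a careful person would: the job done as asked, in the order asked, and still so for the second after the job is handed in, with the robot touching nothing.
It also fails if it takes over 64 s, if anything falls off the work surface, if the arm or the gripper's body presses on something with over 40 N, if the wrist force passes 120 N, or if a joint passes its speed limit or range.

## Working session

There is one attempt and no reset: what is moved stays moved. The work goes in short steps, each a Python script; the robot and the scene stay as the last script left them, time stands still between calls to the robot, and variables do not carry over. Pictures are saved under pics/ and viewed, about 8 in all and at most 12, crops included, and the job is handed in when it is done.

```bash
ls; mkdir -p pics; python3 - <<'E'
from station import *
import cv2,numpy as np
fs=[]
for n in("top","side"):
    im,d=vision.grab_frame(n); fs.append(im); cv2.imwrite(f"pics/{n}0.png",im); np.save(f"{n}0.npy",d)
    ci=vision.camera_info(n); print(n,ci["mtx"],ci["dist_coeffs"],-ci["R"].T@ci["t"],ci["R"])
    for t in["console","stick_ball","tube_mouth","rod","stand","camera","cell_top","stick"]:
        print(t,[(np.round(r["point"]),round(r["p"],2)) for r in models.recognise(n,t)[:4]])
s=get_state();print(s,ctrl.pinch_z)
E
```

```text
pics
top [[384.61797232   0.         283.76564509]
 [  0.         384.61797232 210.02898191]
 [  0.           0.           1.        ]] [-0.07993627  0.          0.          0.          0.        ] [0.36170142 0.00869772 1.20928822] [[-0.00292942 -0.99997651  0.00619586]
 [-0.99069638  0.00205911 -0.13607516]
 [ 0.13605921 -0.00653684 -0.99067914]]
console [(array([269., 194.]), 0.96)]
stick_ball [(array([266., 206.]), 0.37)]
tube_mouth [(array([268., 195.]), 0.86)]
rod []
stand [(array([366., 246.]), 0.76), (array([239., 150.]), 0.53)]
camera [(array([434., 203.]), 0.98), (array([398., 189.]), 0.95), (array([445., 171.]), 0.86), (array([422., 290.]), 0.8)]
cell_top [(array([271., 192.]), 0.57), (array([365., 245.]), 0.43)]
stick [(array([269., 204.]), 0.65)]
side [[508.56631544   0.         280.30171912]
 [  0.         508.56631544 212.33447686]
 [  0.           0.           1.        ]] [0.04265552 0.         0.         0.         0.        ] [ 1.40927708 -0.99352758  1.03393508] [[ 0.73752657  0.6751336   0.01578523]
 [ 0.39884891 -0.41660852 -0.81691914]
 [-0.5449533   0.6087955 
[... 431 characters left out ...]
ay([ 1.28052063,  0.50749173, -0.23761525,  1.50017365,  0.125691  ,
        1.14891034, -0.15477932]), 'qd': array([ 1.04142042e-04, -2.87725704e-05,  2.13865717e-04,  5.23827398e-04,
       -5.86865370e-04,  6.60045468e-04,  9.45991186e-04]), 'tau': array([ 1.89615403e-04, -6.20359468e+01, -2.18441449e+00, -2.49968505e+01,
        1.39844703e-02,  2.24144555e-03, -4.31438480e-05]), 'tcp_pos': array([ 0.24093888, -0.57669033,  0.23128975]), 'eef_rot': array([-5.35378964e-06,  9.80483660e-01,  1.96600591e-01,  1.18938792e-05]), 'contact_force': array([ 0.52938586, -0.02641516, -0.35137026]), 'wrist_torque': array([-0.05085939,  0.04571241, -0.03578002]), 'width': 0.08557599678271403} -0.0187
```

View pics/top0.png

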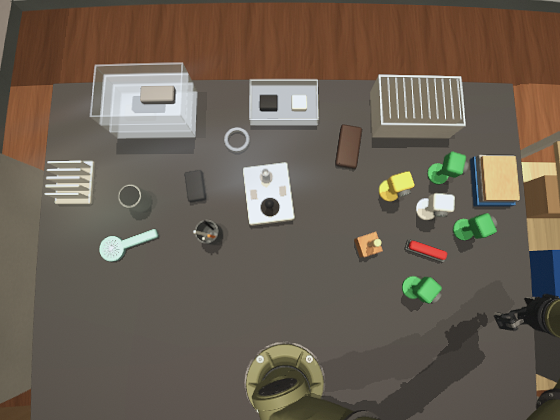

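View pics/side0.png

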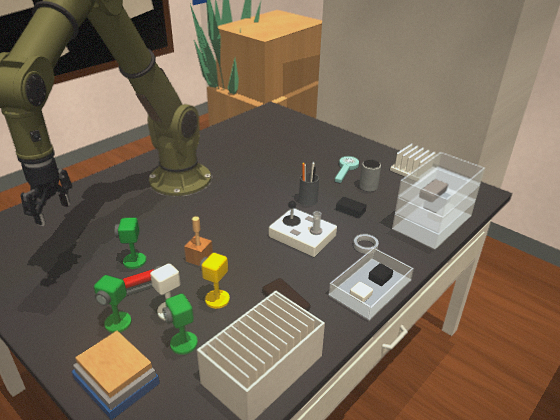

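The white camera (top 440,203; side 165,280) stands to the right in the top view, which is the -y side. The green and yellow ones are look-alikes: top (445,170), (475,228), (422,290), (398,187). The stick's ball is at top (270,206) and the tube at (266,175). The rod and stand are at top (370,244) and side (198,240).

```bash
cat > h.py <<'E'
from station import *
import cv2,numpy as np
def ray(n,uv):
    c=vision.camera_info(n); uv=np.asarray(uv,float).reshape(-1,1,2)
    p=cv2.undistortPoints(uv,c["mtx"],c["dist_coeffs"]).reshape(-1,2)
    return -c["R"].T@c["t"], np.c_[p,np.ones(len(p))]@c["R"]
def plane(n,uv,z):
    o,d=ray(n,uv); return o+d*((z-o[2])/d[:,2])[:,None]
def cloud(n,mask,dep):
    v,u=np.nonzero(mask&(dep>0)); o,d=ray(n,np.c_[u,v]); return o+d*dep[v,u][:,None],np.c_[u,v]
def proj(n,X):
    c=vision.camera_info(n); return cv2.projectPoints(np.asarray(X,float).reshape(-1,3),cv2.Rodrigues(c["R"])[0],c["t"],c["mtx"],c["dist_coeffs"])[0].reshape(-1,2)
def crop(im,u0,u1,v0,v1,k,f): cv2.imwrite(f,cv2.resize(im[v0:v1,u0:u1],None,fx=k,fy=k,interpolation=cv2.INTER_CUBIC))
E
python3 - <<'E'
from h import *
F={}
for n in("top","side"):
    im,d=vision.grab_frame(n);F[n]=im,d
    for t in("console","stand","rod","camera","stick","stick_ball","tube_mouth"):
        for r in models.masks_of(n,t)[:2]:
            P,uv=cloud(n,r["mask"],d)
            print(n,t,round(r["p"],2),np.round(r["point"]),r["mask"].sum(),"med",np.median(P,0).round(3),"zpct",np.percentile(P[:,2],[5,50,95]).round(3))
            zr={"console":(.035,.055),"stand":(.05,.07)}.get(t)
            if zr:
                Q=P[(P[:,2]>zr[0])&(P[:,2]<zr[1])]
                if len(Q)>20: print("   rect",cv2.minAreaRect(Q[:,:2].astype(np.float32)*1000), Q[:,2].mean())
a=cv2.resize(F["top"][0][155:235,235:305],None,fx=5,fy=5,interpolation=cv2.INTER_CUBIC)
b=cv2.resize(F["top"][0][215:275,345:405],None,fx=400/60,fy=400/60,interpolation=cv2.INTER_CUBIC)
cv2.imwrite("pics/topcrop.png",np.hstack([a,b]))
a=cv2.resize(F["side"][0][190:260,260:345],None,fx=4,fy=4,interpolation=cv2.INTER_CUBIC)
b=cv2.resize(F["side"][0][205:275,160:245],None,fx=4,fy=4,interpolation=cv2.INTER_CUBIC)
cv2.imwrite("pics/sidecrop.png",np.hstack([a,b]))
E
```

```text
top console 0.67 [270. 195.] 2636 med [0.572 0.05  0.044] zpct [0.039 0.044 0.092]
   rect ((574.9948120117188, 50.81007766723633), (180.3375701904297, 140.09071350097656), 7.049299240112305) 0.044315926535135865
top stand 0.8 [363. 247.] 379 med [ 0.411 -0.246  0.059] zpct [0.029 0.059 0.064]
   rect ((417.02117919921875, -254.860595703125), (59.36001968383789, 59.934051513671875), 17.76360321044922) 0.05925127373620637
top rod 0.74 [196. 186.] 594 med [0.599 0.279 0.03 ] zpct [0.008 0.03  0.034]
top rod 0.44 [376. 243.] 105 med [ 0.417 -0.253  0.143] zpct [0.053 0.143 0.156]
top camera 0.83 [436. 204.] 723 med [ 0.525 -0.446  0.139] zpct [0.005 0.139 0.148]
top camera 0.82 [479. 228.] 815 med [ 0.463 -0.567  0.132] zpct [0.005 0.132 0.148]
top stick 0.64 [266. 204.] 69 med [0.53  0.044 0.117] zpct [0.049 0.117 0.124]
top stick 0.27 [349. 145.] 944 med [ 0.733 -0.207  0.022] zpct [0.015 0.022 0.026]
top stick_ball 0.54 [266. 206.] 59 med [0.529 0.046 0.118] zpct [0.112 0.118 0.124]
top tube_mouth 0.91 [266. 192.] 2660 med [0.571 0.049 0.044] zpct [0.039 0.044 0.091]
top tube_mouth 0
[... 592 characters left out ...]
71.2938232421875, 436.279541015625), (68.52619171142578, 34.81439208984375), 31.9036808013916) 0.06063917125994482
side rod 0.42 [195. 225.] 152 med [ 0.421 -0.262  0.124] zpct [0.065 0.124 0.154]
side camera 0.97 [112. 296.] 1198 med [ 0.477 -0.582  0.117] zpct [0.004 0.117 0.148]
side camera 0.96 [132. 237.] 840 med [ 0.293 -0.41   0.112] zpct [0.003 0.112 0.147]
side stick 0.48 [293. 205.] 82 med [0.535 0.038 0.108] zpct [0.061 0.108 0.122]
side stick 0.35 [369. 174.] 566 med [0.572 0.433 0.065] zpct [0.008 0.065 0.102]
side stick_ball 0.53 [293. 206.] 73 med [0.535 0.038 0.11 ] zpct [0.064 0.11  0.122]
side tube_mouth 0.79 [304. 231.] 2059 med [0.597 0.026 0.043] zpct [0.01  0.043 0.093]
```

View pics/topcrop.png

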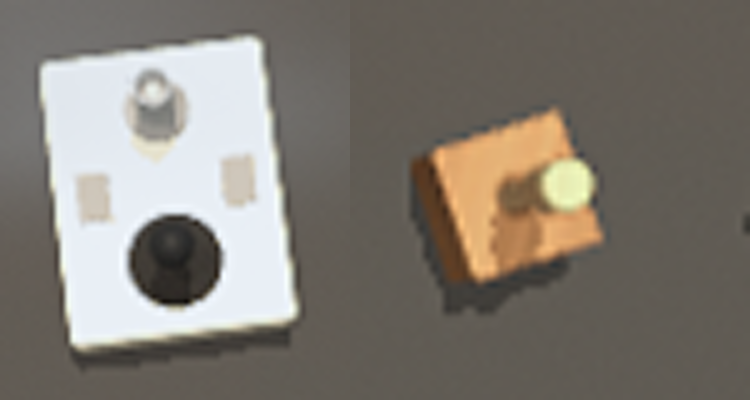

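View pics/sidecrop.png

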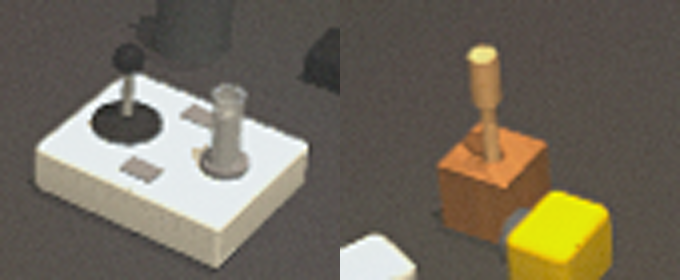

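The choice is confirmed. In the crops, the tan rod stands in the orange block (top ≈ 377.7,242.7), the black ball is on the near side of the console, and the clear tube is on the far side. Next I check the rod's lean and the reach.

```bash
python3 - <<'E'
from h import *
print("rodtop top",plane("top",[[345+217.5/6.667-.4,215+185/6.667-.4]],.155))
print("rodtop side",plane("side",[[195.1,217.6]],.153), "rod at z.06",plane("side",[[197.4,245]],.06))
for n in("top","side"):
    d=np.load(n+"0.npy"); P,uv=cloud(n,np.ones(d.shape,bool),d)
    m=(abs(P[:,0]-.417)<.045)&(abs(P[:,1]+.255)<.045)
    for lo,hi in((.07,.105),(.112,.152),(.150,.160)):
        Q=P[m&(P[:,2]>lo)&(P[:,2]<hi)]; print(n,lo,len(Q),Q.mean(0).round(4) if len(Q) else "",(np.ptp(Q,0).round(3) if len(Q) else ""))
    for nm,c in(("pot",(.47,.2)),("tube",(.6246,.0569))):
        Q=P[(np.hypot(P[:,0]-c[0],P[:,1]-c[1])<(.07 if nm=="pot" else .03))&(P[:,2]>.07)];print(nm,Q[:,:2].mean(0).round(4),Q[:,2].max().round(3))
q=lambda a:[0,np.cos(a/2),np.sin(a/2),0]
for a in(0,.3,-.3,-1.25,-1.448,1.694,1.88):
    for p in((.417,-.255,.11),(.417,-.255,.27),(.6246,.0569,.28),(.525,.08,.095)): 
        s=ctrl.ik(p,q(a)); print(a,p,None if s is None else s.round(2))
E
```

```text
rodtop top [[ 0.41611716 -0.25538535  0.155     ]]
rodtop side [[ 0.41348454 -0.25667535  0.153     ]] rod at z.06 [[ 0.42311587 -0.26534426  0.06      ]]
top 0.07 8 [ 0.4167 -0.2516  0.0807] [0.01  0.004 0.016]
top 0.112 32 [ 0.4158 -0.2506  0.1376] [0.021 0.023 0.034]
top 0.15 45 [ 0.4174 -0.2561  0.1542] [0.017 0.021 0.009]
pot [0.4526 0.2264] 0.159
tube [0.6236 0.0566] 0.119
side 0.07 40 [ 0.4194 -0.2601  0.0874] [0.014 0.013 0.034]
side 0.112 83 [ 0.422  -0.2619  0.133 ] [0.025 0.023 0.04 ]
side 0.15 24 [ 0.4193 -0.2593  0.1542] [0.017 0.021 0.007]
pot [0.4558 0.2191] 0.158
tube [0.6299 0.0487] 0.119
0 (0.417, -0.255, 0.11) [ 0.65  0.45 -0.21  2.02  0.14  0.69 -1.22]
0 (0.417, -0.255, 0.27) [ 0.71  0.27 -0.27  1.78  0.08  1.11 -1.16]
0 (0.6246, 0.0569, 0.28) [ 0.19  0.51 -0.54  1.41  0.27  1.29 -1.94]
0 (0.525, 0.08, 0.095) [ 0.08  0.54 -0.42  1.92  0.32  0.74 -2.09]
0.3 (0.417, -0.255, 0.11) [ 0.69  0.45 -0.28  2.02  0.19  0.7  -0.97]
0.3 (0.417, -0.255, 0.27) [ 0.76  0.27 -0.34  1.78  0.1   1.11 -0.89]
0.3 (0.6246, 0.0569, 0.28) [ 0.24  0.53 -0.64  1.41  0.32  1.31 -1.69]
0.3 
[... 800 characters left out ...]
.0569, 0.28) [-0.7   0.7   1.15  1.42 -0.64  1.42 -2.57]
-1.448 (0.525, 0.08, 0.095) [-0.84  0.81  1.15  1.94 -0.89  1.02 -2.3 ]
1.694 (0.417, -0.255, 0.11) [ 0.9   0.49 -0.58  2.01  0.39  0.75  0.21]
1.694 (0.417, -0.255, 0.27) [ 1.    0.3  -0.67  1.78  0.21  1.13  0.38]
1.694 (0.6246, 0.0569, 0.28) [ 0.4   0.61 -0.97  1.41  0.5   1.38 -0.45]
1.694 (0.525, 0.08, 0.095) [ 0.26  0.59 -0.71  1.92  0.52  0.82 -0.61]
1.88 (0.417, -0.255, 0.11) [ 0.92  0.5  -0.62  2.01  0.41  0.76  0.37]
1.88 (0.417, -0.255, 0.27) [ 1.03  0.31 -0.71  1.78  0.22  1.14  0.55]
1.88 (0.6246, 0.0569, 0.28) [ 0.41  0.62 -0.99  1.41  0.51  1.39 -0.28]
1.88 (0.525, 0.08, 0.095) [ 0.28  0.6  -0.74  1.92  0.55  0.83 -0.45]
```

```bash
cat >> h.py <<'E'
A=1.694; Q=[0,np.cos(A/2),np.sin(A/2),0]
def st(tag=""):
    s=get_state(); print(tag,"t",round(s["time"],2),"tcp",s["tcp_pos"].round(4),"F",s["contact_force"].round(2),"w",round(s["width"],4)); return s
E
python3 - <<'E'
from h import *
ctrl.movep([.417,-.2555,.24],Q); st()
ctrl.movel([.417,-.2555,.114],max_speed=.12); st()
ctrl.close_gripper(60); st("grip")
ctrl.movel([.417,-.2555,.26],max_speed=.12); st("up")
im,d=vision.grab_frame("side"); np.save("s1.npy",d)
a=cv2.resize(im[90:270,130:290],None,fx=3.3,fy=3.3,interpolation=cv2.INTER_CUBIC); cv2.imwrite("pics/s1.png",a); cv2.imwrite("s1full.png",im)
z=.26-.114+.010
print("expected tip/handle base/top px",proj("side",[[.417,-.2555,z],[.417,-.2555,z+.1]]))
P,uv=cloud("side",np.ones(d.shape,bool),d)
m=(abs(P[:,0]-.417)<.03)&(abs(P[:,1]+.2555)<.03)
for lo in np.arange(.13,.27,.015):
    R=P[m&(P[:,2]>lo)&(P[:,2]<lo+.015)]; print(lo.round(3),len(R),R.mean(0).round(4) if len(R) else "")
E
```

```text
t 3.08 tcp [ 0.4166 -0.2571  0.2398] F [-0.25 -0.44 -0.09] w 0.0855
 t 4.28 tcp [ 0.4174 -0.2557  0.1146] F [ 0.34 -0.16 -0.31] w 0.0856
grip t 4.88 tcp [ 0.4171 -0.2556  0.1143] F [-1.37  0.42  4.41] w 0.0209
up t 6.25 tcp [ 0.4166 -0.2554  0.2593] F [ 0.28 -0.19 -0.31] w 0.0206
expected tip/handle base/top px [[196.10407335 217.08668194]
 [193.27357025 188.35917469]]
0.13 0 
0.145 9 [ 0.4183 -0.2593  0.1577]
0.16 16 [ 0.4184 -0.2584  0.168 ]
0.175 18 [ 0.4185 -0.26    0.1828]
0.19 16 [ 0.4194 -0.2596  0.1979]
0.205 19 [ 0.419  -0.26    0.2115]
0.22 17 [ 0.4196 -0.2598  0.2272]
0.235 20 [ 0.4199 -0.2601  0.242 ]
0.25 27 [ 0.4196 -0.263   0.2595]
0.265 74 [ 0.4252 -0.2622  0.2724]
```

View pics/s1.png

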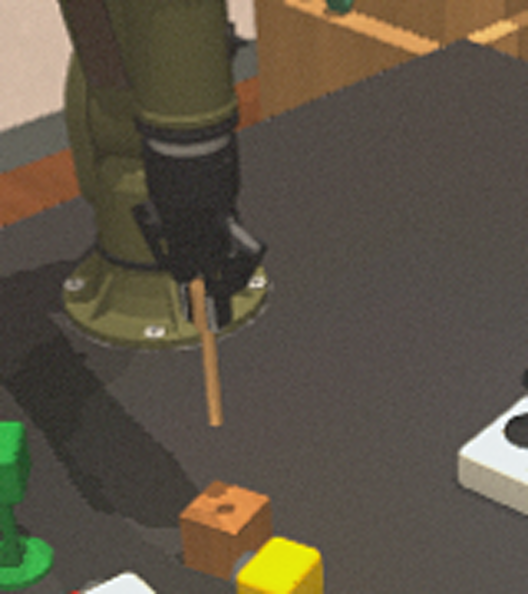

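The rod hangs almost straight; its tip in the crop is at (215,424), within about 1 px of prediction. Next is the tube, going down with a force guard.

```bash
python3 - <<'E'
from h import *
X,Y=.6252,.0569
ctrl.movel([X,Y,.262],max_speed=.2); st("over")
ctrl.movel([X,Y,.232],max_speed=.08); s=st("near"); f0=s["contact_force"]
im,d=vision.grab_frame("side"); im2,_=vision.grab_frame("top")
a=cv2.resize(im[130:250,250:350],None,fx=4,fy=4,interpolation=cv2.INTER_CUBIC);b=cv2.resize(im2[130:250,230:330],None,fx=4,fy=4,interpolation=cv2.INTER_CUBIC); cv2.imwrite("pics/tube1.png",np.hstack([a,b]))
P,uv=cloud("side",np.ones(d.shape,bool),d)
m=(abs(P[:,0]-X)<.03)&(abs(P[:,1]-Y)<.03)
for lo in np.arange(.05,.22,.015):
    R=P[m&(P[:,2]>lo)&(P[:,2]<lo+.015)]; print(lo.round(3),len(R),R.mean(0).round(4) if len(R) else "")
E
```

```text
over t 8.32 tcp [0.625  0.0558 0.2621] F [-0.03  0.38 -0.56] w 0.0208
near t 8.85 tcp [0.6252 0.0568 0.2319] F [-0.93  0.24 -0.25] w 0.0208
0.05 41 [0.6328 0.0485 0.0565]
0.065 28 [0.632  0.047  0.0723]
0.08 28 [0.6323 0.0457 0.0874]
0.095 48 [0.6285 0.0498 0.1034]
0.11 23 [0.6279 0.0517 0.1137]
0.125 11 [0.6261 0.051  0.1323]
0.14 14 [0.6277 0.0511 0.1471]
0.155 18 [0.6263 0.0516 0.1614]
0.17 17 [0.6264 0.0503 0.1781]
0.185 13 [0.627  0.0515 0.1931]
0.2 18 [0.6271 0.0512 0.2075]
0.215 15 [0.6255 0.0503 0.2221]
```

View pics/tube1.png

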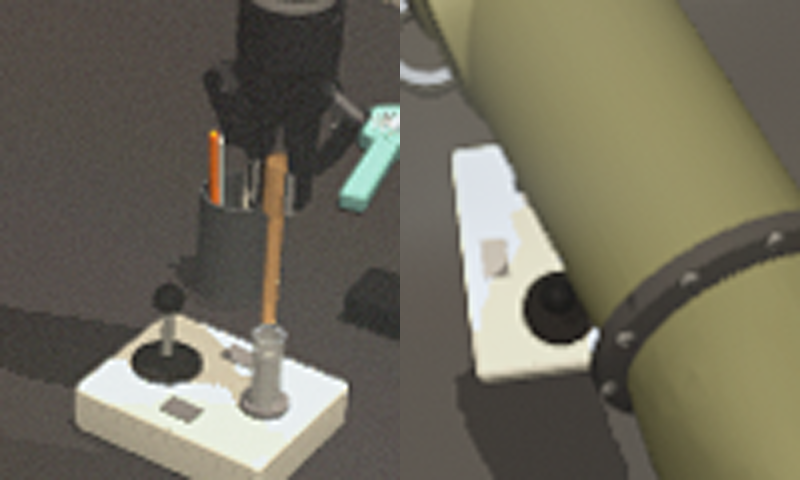

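The tip sits right over the mouth in the side crop (about 268,325), and depth agrees to about 1 mm. I'll press now.

```bash
python3 - <<'E'
from h import *
X,Y=.6260,.0569
f0=np.array([-.3,.1,-.3])
z=.232; log=[]
while z>.172:
    z-=.003 if z>.183 else .001
    ctrl.movel([X,Y,z],max_speed=.03)
    s=get_state(); f=s["contact_force"]-f0; log.append((round(z,4),round(s["tcp_pos"][2],4),*f.round(1),round(s["time"],1)))
    if np.hypot(f[0],f[1])>10 or f[2]>12 or (z>.208 and f[2]>3): break
for l in log: print(l)
if z<.19:
    ctrl.pause(.7); st("hold")
E
```

```text
(0.229, np.float64(0.229), np.float64(0.1), np.float64(-0.9), np.float64(-0.7), 9.2)
(0.226, np.float64(0.2257), np.float64(1.1), np.float64(-0.8), np.float64(0.1), 9.4)
(0.223, np.float64(0.2228), np.float64(0.2), np.float64(-0.4), np.float64(-0.8), 9.7)
(0.22, np.float64(0.2197), np.float64(0.9), np.float64(0.1), np.float64(0.0), 9.9)
(0.217, np.float64(0.2167), np.float64(0.3), np.float64(-0.8), np.float64(-0.9), 10.2)
(0.214, np.float64(0.2137), np.float64(1.0), np.float64(-0.5), np.float64(0.3), 10.4)
(0.211, np.float64(0.2108), np.float64(0.5), np.float64(-0.2), np.float64(-0.2), 10.7)
(0.208, np.float64(0.2078), np.float64(0.1), np.float64(-0.0), np.float64(-0.6), 10.9)
(0.205, np.float64(0.2048), np.float64(0.0), np.float64(-0.1), np.float64(-0.4), 11.2)
(0.202, np.float64(0.2018), np.float64(0.7), np.float64(-1.0), np.float64(-1.1), 11.4)
(0.199, np.float64(0.1989), np.float64(-0.7), np.float64(0.8), np.float64(-0.1), 11.7)
(0.196, np.float64(0.1958), np.float64(0.2), np.float64(0.8), np.float64(-0.2), 11.9)
(0.193, np.float64(0.1927), np.float64(0.5), np.float64(-0.3), np.float64(-0.0), 12.2)
(0.19, np.float64(0.1897), np.float64(0.7), np.float64(-0.4), np.float64(0.0), 12.4)
(0.187, np.float64(0.1866), np.float64(0.2), np.float64(-0.7), np.float64(-0.7), 12.7)
(0.184, np.float64(0.1837), np.float64(0.3), np.float64(-0.2), np.float64(-0.1), 12.9)
(0.181, np.float64(0.1807), np.float64(1.1), np.float64(0.1), np.float64(-0.7), 13.2)
(0.18, np.float64(0.1799), np.float64(1.0), np.float64(-0.4), np.float64(0.3), 13.4)
(0.179, np.float64(0.1793), np.float64(-0.9), np.float64(0.2), np.float64(4.6), 13.7)
(0.178, np.float64(0.1792), np.float64(-1.4), np.float64(-0.2), np.float64(11.5), 13.9)
(0.177, np.float64(0.1792), np.float64(-3.9), np.float64(-1.5), np.float64(15.7), 14.2)
hold t 14.9 tcp [0.6265 0.0572 0.1791] F [-3.74 -1.98 15.28] w 0.0209
```

```bash
python3 - <<'E'
from h import *
im,d=vision.grab_frame("side")
a=cv2.resize(im[140:250,265:335],None,fx=5,fy=5,interpolation=cv2.INTER_CUBIC)
im0=cv2.imread("pics/side0.png"); b=cv2.resize(im0[140:250,265:335],None,fx=5,fy=5,interpolation=cv2.INTER_CUBIC)
cv2.imwrite("pics/press.png",np.hstack([a,b])); st()
X=np.array([.6246,.0565])
print("handle base expected px", proj("side",[[*X,.175],[*X,.115],[*X,.075],[*X,.101],[*X,.045]]), "crop",(proj("side",[[*X,.175],[*X,.115],[*X,.075],[*X,.101],[*X,.045]])-[265,140])*5)
E
```

```text
t 14.95 tcp [0.6265 0.0572 0.1792] F [-3.95 -1.42 15.77] w 0.0209
handle base expected px [[318.28382657 196.46248298]
 [317.15713513 212.42292254]
 [316.43441961 222.68400518]
 [316.90167753 216.04781299]
 [315.90652403 230.19060286]] crop [[266.41913283 282.3124149 ]
 [260.78567567 362.11461272]
 [257.17209805 413.4200259 ]
 [259.50838764 380.23906497]
 [254.53262017 450.95301431]]
```

View pics/press.png

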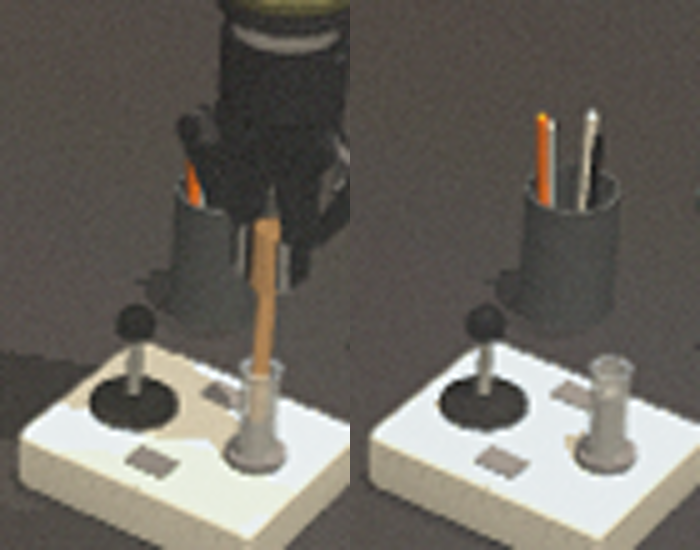

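In the picture the rod is inside the tube down to about crop row 425. The cell is pushed from about row 385 to the bottom, the rod has not slipped, and 15.5 N has been held for about 1 s. I'll retract and take the rod back over the stand.

```bash
python3 - <<'E'
from h import *
ctrl.movel([.6260,.0569,.262],max_speed=.12); st("up")
ctrl.movel([.417,-.2555,.262],max_speed=.2); ctrl.movel([.417,-.2555,.186],max_speed=.1); s=st("over stand")
im,d=vision.grab_frame("side")
P,uv=cloud("side",np.ones(d.shape,bool),d)
m=(abs(P[:,0]-.417)<.03)&(abs(P[:,1]+.2555)<.03)
for lo in np.arange(.085,.17,.015):
    R=P[m&(P[:,2]>lo)&(P[:,2]<lo+.015)]; print(lo.round(3),len(R),R.mean(0).round(4) if len(R) else "")
b=cv2.resize(im[190:280,160:240],None,fx=5,fy=5,interpolation=cv2.INTER_CUBIC);a=cv2.resize(im[175:265,265:345],None,fx=5,fy=5,interpolation=cv2.INTER_CUBIC)
cv2.imwrite("pics/back.png",np.hstack([a,b]))
print("tip exp crop",(proj("side",[[.417,-.2555,.082]])-[160,190])*5)
E
```

```text
up t 15.81 tcp [0.6256 0.0566 0.261 ] F [-0.75 -0.18 -0.33] w 0.021
over stand t 18.75 tcp [ 0.4174 -0.2555  0.1865] F [-0.33  1.06 -1.27] w 0.0208
0.085 18 [ 0.4201 -0.26    0.093 ]
0.1 13 [ 0.42   -0.2609  0.1089]
0.115 17 [ 0.4206 -0.2602  0.1233]
0.13 17 [ 0.4201 -0.2594  0.1383]
0.145 16 [ 0.42   -0.2604  0.1531]
0.16 16 [ 0.4205 -0.2593  0.1672]
tip exp crop [[190.24183241 234.78733136]]
```

View pics/back.png

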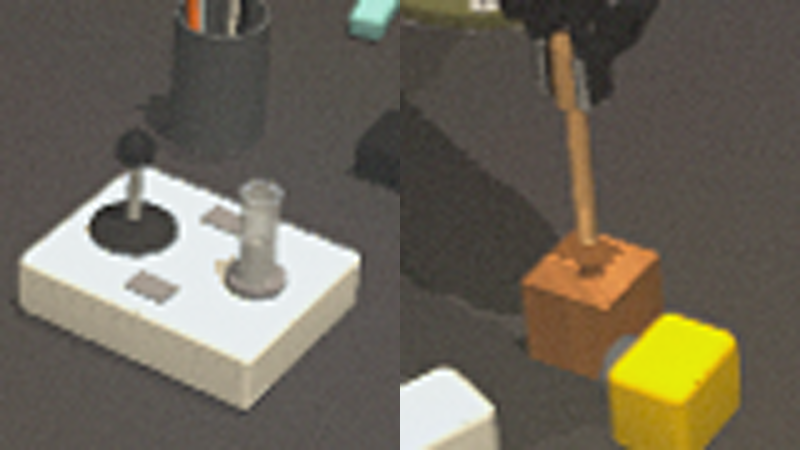

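The rod hangs straight over the hole (tip at crop 588,240), and the cell sits visibly lower in the tube. Inserting the rod.

```bash
python3 - <<'E'
from h import *
z=.186; log=[]
while z>.1145:
    z=max(z-(.004 if z>.15 else .008 if z>.128 else .003),.1145)
    ctrl.movel([.4172,-.2552,z],max_speed=.05)
    s=get_state(); f=s["contact_force"]; log.append((round(z,4),f.round(1).tolist()))
    if np.linalg.norm(f)>6: break
for l in log: print(l)
st()
E
```

```text
(0.182, [-0.0, -0.5, 0.0])
(0.178, [-0.4, -0.3, -0.3])
(0.174, [-0.2, 1.3, -0.7])
(0.17, [0.8, -1.1, -0.6])
(0.166, [0.5, -0.1, 0.0])
(0.162, [-0.2, -0.5, -0.2])
(0.158, [-0.1, 0.3, -0.2])
(0.154, [0.3, 0.3, -0.1])
(0.15, [0.1, 0.0, -0.5])
(0.142, [1.1, 0.5, -0.5])
(0.134, [0.3, 0.1, -1.3])
(0.126, [-0.2, -0.0, -1.0])
(0.123, [0.2, 0.5, -0.9])
(0.12, [0.1, 0.3, -1.0])
(0.117, [-0.6, 0.4, -0.3])
(0.1145, [0.2, -0.7, -1.1])
 t 22.98 tcp [ 0.4172 -0.2552  0.1144] F [ 0.17 -0.74 -1.08] w 0.0206
```

```bash
python3 - <<'E'
from h import *
ctrl.ungrasp(); st("open")
ctrl.movel([.4172,-.2552,.26],max_speed=.13)
im,d=vision.grab_frame("side")
P,uv=cloud("side",np.ones(d.shape,bool),d)
m=(abs(P[:,0]-.417)<.03)&(abs(P[:,1]+.2555)<.03)
for lo in np.arange(.07,.17,.015):
    R=P[m&(P[:,2]>lo)&(P[:,2]<lo+.015)]; print(lo.round(3),len(R),R.mean(0).round(4) if len(R) else "")
ctrl.close_gripper(30)
ctrl.movel([.5248,.090,.26],max_speed=.2)
ctrl.movel([.5248,.090,.097],max_speed=.12); st("beside ball")
im2,d2=vision.grab_frame("side")
a=cv2.resize(im2[120:240,245:345],None,fx=4,fy=4,interpolation=cv2.INTER_CUBIC);b=cv2.resize(im[170:290,150:250],None,fx=4,fy=4,interpolation=cv2.INTER_CUBIC)
cv2.imwrite("pics/stick.png",np.hstack([a,b]))
E
```

```text
open t 23.62 tcp [ 0.4172 -0.2552  0.1145] F [ 0.37  1.06 -0.24] w 0.0854
0.07 16 [ 0.42   -0.2601  0.0777]
0.085 16 [ 0.421  -0.2596  0.0927]
0.1 18 [ 0.421  -0.2609  0.1089]
0.115 31 [ 0.4228 -0.262   0.1224]
0.13 29 [ 0.4235 -0.2622  0.1372]
0.145 39 [ 0.4204 -0.2601  0.1518]
0.16 0 
beside ball t 29.17 tcp [0.5252 0.0901 0.0976] F [ 0.41 -0.2  -0.14] w -0.0001
```

View pics/stick.png

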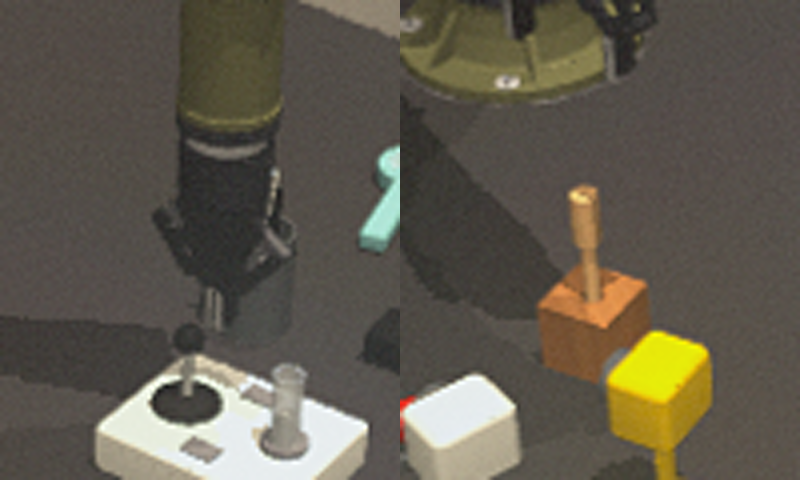

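The rod stands upright in its stand (crop 585,190 to 590,300). The closed fingers are beside the ball (190,337) on its +y side. I'll push towards -y.

```bash
python3 - <<'E'
from h import *
pv=np.array([.5303,.0453]); yc=np.array([-.1227,.9924])
def go(s,v): p=pv+yc*s; ctrl.movel([*p,.097],max_speed=v)
def F():
    fs=[]
    for _ in range(3): ctrl.pause(.02); fs.append(get_state()["contact_force"])
    f=np.mean(fs,0); return f[:2]@yc, f[0]*yc[1]-f[1]*yc[0], f[2]
go(.027,.06); log=[(27,F())]; s=.027
while s>-.016:
    s-=.004 if s>.004 else .0015
    go(s,.03); f=F(); log.append((round(s*1e3,1),np.round(f,1)))
    if f[0]>7: break
for l in log: print(l)
st("stop")
im2,d2=vision.grab_frame("side")
im3,_=vision.grab_frame("top")
ctrl.pause(2.4); print(F()); st("held")
for k in np.arange(s+.004,.034,.004): go(k,.03)
st("back")
a=cv2.resize(im2[160:240,250:330],None,fx=5,fy=5,interpolation=cv2.INTER_CUBIC);b=cv2.resize(im3[155:235,235:315],None,fx=5,fy=5,interpolation=cv2.INTER_CUBIC)
cv2.imwrite("pics/tilt.png",np.hstack([a,b]))
ctrl.movel([.5248,.090,.097],max_speed=.1); ctrl.movel([.5248,.090,.26],max_speed=.15); st()
E
```

```text
(27, (np.float64(0.5358938168118399), np.float64(-0.14846906981616706), np.float64(-0.025413108461569998)))
(23.0, array([ 0.4,  0.1, -0.3]))
(19.0, array([ 0.1, -0. , -0.5]))
(15.0, array([0.7, 0.4, 0.4]))
(11.0, array([1.1, 0. , 0.6]))
(7.0, array([ 1.2, -0.2,  0.8]))
(3.0, array([ 2.1,  0. , -0.4]))
(1.5, array([ 2.3, -0.3, -2.3]))
(-0.0, array([ 2.6, -0.1, -2.6]))
(-1.5, array([ 3.2, -0.4, -2.9]))
(-3.0, array([ 3.1,  0.3, -2.8]))
(-4.5, array([ 4. ,  0.5, -2.9]))
(-6.0, array([ 5.6,  0. , -3.1]))
(-7.5, array([ 8.4, -0.2, -4.6]))
stop t 33.82 tcp [0.531  0.0396 0.097 ] F [-1.15  8.19 -4.46] w -0.0002
(np.float64(8.132091622329373), np.float64(-0.0843374881719201), np.float64(-4.420446332670853))
held t 36.37 tcp [0.531  0.0396 0.097 ] F [-1.09  8.   -4.81] w 0.0
back t 39.2 tcp [0.5263 0.0779 0.097 ] F [-1.08 -0.38 -0.27] w -0.0
 t 40.71 tcp [0.5244 0.0897 0.2592] F [0.13 0.04 0.45] w 0.0003
```

View pics/tilt.png

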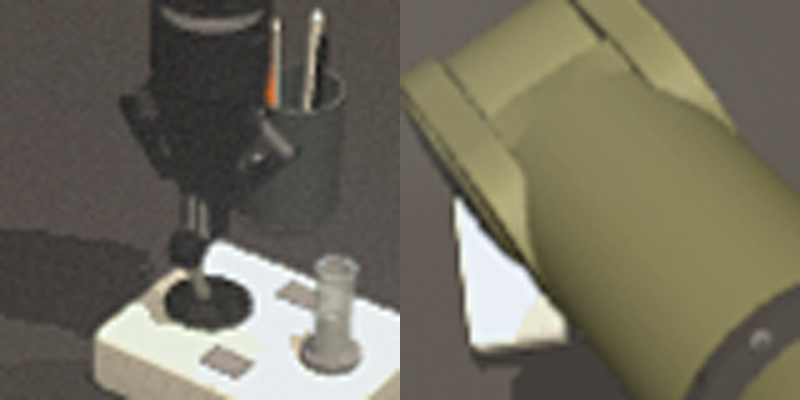

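The stick leans towards the camera side (ball at crop 185,250), force rose past the spring to 8 N and stayed there for 2.4 s. Final check of everything now.

```bash
python3 - <<'E'
from h import *
b=[.5303+.1227*.0265,.0453-.9924*.0265,.1044]; print("ball at full tilt, crop px",(proj("side",[b])-[250,160])*5)
ctrl.set_joints([1.28,.507,-.238,1.5,.126,1.149,-.155]); st()
for n in("top","side"):
    im,d=vision.grab_frame(n); im0=cv2.imread(f"pics/{n}0.png")
    cv2.imwrite(f"pics/{n}9.png",im)
    g=cv2.GaussianBlur(cv2.absdiff(im,im0),(5,5),0).max(2)>22
    k,_,s,c=cv2.connectedComponentsWithStats(g.astype(np.uint8)); print(n,[(c[i].round().tolist(),int(s[i,4])) for i in range(1,k) if s[i,4]>8])
cv2.imwrite("pics/fin.png",np.hstack([cv2.resize(cv2.imread("pics/side9.png")[180:300,90:350],None,fx=3,fy=3,interpolation=cv2.INTER_CUBIC)]))
E
```

```text
ball at full tilt, crop px [[187.47483497 243.32865156]]
 t 43.27 tcp [ 0.2429 -0.5759  0.2318] F [ 0.46 -0.48 -0.51] w 0.0
top [([265.0, 173.0], 17), ([553.0, 297.0], 48), ([510.0, 316.0], 535), ([484.0, 318.0], 40), ([447.0, 337.0], 15)]
side [([48.0, 123.0], 170), ([12.0, 138.0], 159), ([58.0, 196.0], 548), ([31.0, 206.0], 414), ([316.0, 221.0], 10)]
```

View pics/fin.png

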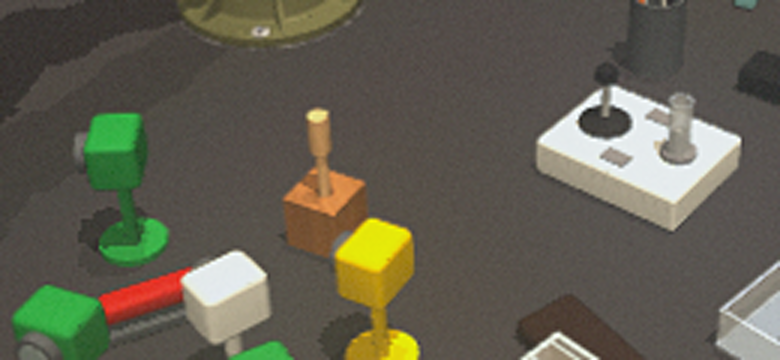

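Compared with the first pictures, only the cell in the tube and the arm have changed. The stick is upright again, with its ball at (607,73), and the rod is upright in its stand at (320,150). Handing in.

```bash
python3 -c "
from station import *
ticket.close_job(); print(get_state()['time'])"
```

```text
the job is handed in; nothing more can be done
the job is handed in; nothing more can be done
```

The cell is pressed home, the rod is back upright in its stand, and the stick was tilted to its stop and let back. I handed the job in at about 43 s of the 64 s allowed; no verdict was reported.

- **Cell:** I pushed it down with the rod until it stopped hard where "bottomed out" should be (cell top about 75 mm above the desk). I held it at about 15.5 N for roughly 1 s. In the pictures it sits visibly lower in the tube.
- **Stick:** I tilted it towards the white camera (console -y) until force rose from about 3 N at the spring to about 8 N at the stop. I held it there for 2.4 s, then eased it back to upright. At full tilt the ball was within about 1.5 pixels of where it should be.
- **Final check:** Comparing first and last pictures, only the cell and the arm (with its shadow) differ, and nothing else moved.

**One mismatch:** the 4 N sticking of the cell did not show in the force readings on the way down. The stop height and the pictures both point to it being home.

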